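# Store an objective in a case with a folding lid stay

### The job

Raise the lid of the grey case, which has a black pull bar, until the folding stay on its left side locks and holds it up by itself, then stand the yellow-ringed microscope objective in the middle (blue) collar inside. Then lift the stay's red knob so that the lid rises slightly off its lock, fold the knee and lower the lid fully shut without letting it fall. Do not force the lid or the stay, or the stay's foot slips in its slot; leave the bottle, post holder and small dish where they are.

Things in the scene. Friction and masses are not known exactly. Their poses are not given: they have to be found in the camera images.
- case: Grey open case fixed to the table, 160 deep (x) x 200 wide (y) x 72 high mm, walls and floor 6 mm thick. Origin: centre of its underside. Its x axis points from the front (pull bar side, toward the robot) to the rear (hinge), y to the left (the side with the stay), z up.
- lid (a joint): Lid angle: 0 shut, grows as the front edge rises. Lid 0.65 to 0.95 kg, damped hinge; left free it sinks at 2 to 4 rad/s. The stay stops it at 1.29 to 1.45 rad, where exactly is unknown (its pin on the lid is adjustable). Let go at the stop, it sags about 0.03 rad onto the locked knee and stays. Let go about 0.02 rad or more short of it, it falls shut. From 0.2 rad it may sink.
- lid_hinge (a point): Middle of the lid's hinge line, which runs along the case's y axis, 80 mm behind the case's centre and 72 mm above the table.
- pull_bar (a point): Centre of the black pull bar: 16 mm round, 50 mm long along the case's y, flat ends, 28 mm ahead of the lid's front edge on two thin arms 24 mm apart. It moves on a circle of 188 mm about the hinge line; lid shut: 78 mm above the table. Pinched by its two ends (fingers closing along the case's y, tool down) it turns between the fingers as the lid rises.
- stay_foot (a point): Pivot of the stay's lower link, on the case's left side, 42 mm above the table, clamped in a slot along the case's x. It slips from about 20 N along the slot: about 12 to 15 N at the pull bar when the lid is pulled against the straight stay. The stay has two 81.5 mm links; its weight draws the knee into the lock. Driving the knob on after the lid is shut slips it too.
- stay_knob (a point): Middle of the red knob: cylinder 16 mm thick, 28 mm long along the case's y, on the stay's knee, 65 mm outside the case's left wall. Pinched from above (fingers closing along the case's x) it turns between them.
- well (a point): Centre of the case floor (6 mm above the table, 42 mm ahead of the case's centre) inside the middle collar, the blue one: 46 mm clear width, 10 mm high. The right collar (y = -64 mm from it) holds a black lens tube 30 mm high, the left one is empty.
- objective_mid (a point): Centre, half-way up, of the white microscope objective with a yellow ring standing upright alone on the table, to the right of the case: 31 mm in diameter (tapering to the top), 50 mm high, 0.16 kg. The microscope's eyepieces overhang farther right (from x = 0.49, right of y = -0.22, 0.39 to 0.46 m up): keep the wrist clear of them.
- oil_bottle: Small bottle with black cap, 28 mm wide, 66 mm high, to the right of the case; origin at its foot.
- post_holder: Black post holder on a slotted base, 38x75x79 mm, beside the rear right of the case; origin at its foot.
- small_dish: Clear dish, 35 mm wide, 9 mm high, near the front left of the case; origin at its foot.
- stay_knee (a point): Axis of the knee, on the lower link beside the knob. It always moves on a circle of 81.5 mm about the stay's foot. Lid shut: forward of the foot, 0 to 0.5 rad up. Locked open: up and rearward, 0.15 rad past straight. About 12 mm up and forward (a few N) brings it through straight, the lid rising 0.03 rad; farther forward and down it folds and the lid comes down with it; let go, it falls.
Things that resemble listed ones, but are neither listed nor needed, are in the scene too. Leave any orange look-alike of the part that bears objective_mid alone.

How it is judged:
On the way, in this order (a step that is already met when the one before it is completed fails the run):
1. the lid stands still, open on its locked stay, touched by nothing (value of joint lid above 1 rad and contact force between each of the arm, the fingers and lid below 0.1 N and velocity of joint lid above -0.05 rad/s), for 0.5 s.
2. the objective stands released in the middle collar, the lid still open (value of joint lid above 1 rad and horizontal distance between objective_mid and well below 0.012 m and z of objective_mid in the frame of case below 0.037 m and angle between objective_mid's own z axis and vertical below 0.15 rad and contact force between the fingers and objective below 0.1 N), for 0.2 s.
At the end, for the whole second after the job is handed in: The lid is shut (within 0.03 rad), the objective stands upright (within 0.15 rad) on the case floor inside the middle collar (centre within 12 mm), at rest (value of joint lid below 0.03 rad and horizontal distance between objective_mid and well below 0.012 m and z of objective_mid in the frame of case below 0.037 m and angle between objective_mid's own z axis and vertical below 0.15 rad and linear speed of objective below 0.02 m/s); the robot touches nothing.
It fails at once if the lid falls: it closes faster than 1.8 rad/s while more than 0.3 rad open (value of joint lid above 0.3 rad and velocity of joint lid below -1.8 rad/s).
It fails at once if the stay is forced: its foot slips more than 2 mm in its slot (distance of stay_foot from where it was at the start of the episode above 0.002 m).
It fails at once if the bottle is moved more than 15 mm (distance of oil_bottle from where it was at the start of the episode above 0.015 m).
It fails at once if the post holder is moved more than 15 mm (distance of post_holder from where it was at the start of the episode above 0.015 m).
It fails at once if the small dish is moved more than 15 mm (distance of small_dish from where it was at the start of the episode above 0.015 m).
It also fails if it takes over 72 s, if anything falls off the work surface, if the arm or the gripper's body presses on something with over 40 N, if the wrist force passes 120 N, or if a joint passes its speed limit or range.

### The arm

A 6-joint arm with a two-finger parallel gripper is mounted at the origin on a cart in front of the work surface, level with it; the furniture and walls round the work are solid. World frame = base frame: x ahead of the robot, y to its left, z up, the work surface at z = 0. Lengths are in m, angles in rad, forces in N, time in s.
With the tool pointing down it reaches from about 0.425 to 0.95 m from the base axis. Payload 14.7 kg.
Tool frame: the origin (TCP) lies midway between the tips of the shut fingers; the grasp point (between the pads) lies 19 mm behind it; z points along the fingers, y is the line along which they close (so a half turn about z gives the same grasp; the last joint's range is limited). The gripper opens to 85 mm and grips with 20 to 120 N. Pads are 22 mm wide; open, the fingers measure 114 mm over their backs; the gripper's body (76 mm by 85 mm) begins 54 mm behind the grasp point. The pads swing forward as they close: fully open they stand 13 mm farther back than shut.
Start: joints at [-1.16, 0.48, 1.596, -0, 1.065, -0.047], TCP at [0.287, -0.583, 0.209] pointing down, gripper open.
Joint ranges: [-2.75, 2.75], [-0.82, 2.05], [0.23, 2.67], [-1.56, 4.7], [0.09, 2.69], [-2.92, 2.92]. Speed limits (rad/s): [1.89, 1.89, 2.39, 3.01, 3.01, 3.01].

### API

Orientations are given as a unit quaternion [w, x, y, z].
In Python, from workcell import robot gives the robot as it stands. Calls block until the motion is done:
- robot.move_pose(position, orientation): joint-space move of the TCP to a pose.
- robot.move_l(position, ori=None, speed=0.15, threshold=None): straight line of the TCP; ori=None keeps the orientation; speed is the mean speed in m/s. With threshold (N) it stops when the force on the tool has changed by that much, and returns True; else False.
- robot.goto_joints(angles): joint-space move.
- robot.set_gripper(opening, squeeze=None): opening from 0.0 (shut) to 1.0 (fully open); squeeze is the grip in N (None keeps the last); returns when the fingers have stopped.
- robot.pause(seconds).
- robot.solve_ik(position, orientation): joint angles nearest the present ones, or None.
- robot.read_camera(name): name is "scene" or "top" or "wrist"; returns the picture (480x640x3 uint8, red, green, blue); there is no depth.
- robot.calibration(name): a dict with "fx", "fy", "cx", "cy" (pixels), "k1" (the pictures are not rectified: a ray, as slopes to the right and down, at radius r is drawn at 1 + k1 r^2 times it, then the intrinsics apply), "view" (4x4, takes a point from world to camera coordinates); the wrist camera has in their place "hand_eye" (4x4, takes a point from camera to tool coordinates, whose origin is the TCP and whose axes are the flange's). Camera axes: x right, y down, z forward; pixel columns grow to the right and rows downward; lengths in m; the calibration is good to about 2 mm. A picture is of the moment at which its call begins: read the wrist's pose just before it. calibration takes no time and is no camera call.
A pose or a line that the arm cannot do raises robot.IKError and nothing moves.
- robot.job_done(): hands the job in; it is judged then, once.
Trained networks look in the newest picture that a camera, given by its name, has taken for a name from the list of things; names that differ only in an ending like _2 or _b are one class to them, and where a whole thing is asked for, a point or a joint stands for the part that bears it (a point fixed in the world has none). Each returns a list of dicts, best first, with "p" (0 to 1); they miss things now and then, are a little off and sometimes report something else, mostly with a low value. They report only what shows in the picture. A call takes as long as a camera call. They do not tell look-alikes from the thing itself.
- robot.regions_of(camera, query): "mask" (480x640 bool, what is visible of it).
- robot.landmark_of(camera, query): "position" ([x, y, z] in m, in the coordinates of the camera as it stood for that picture, good to about 4 mm: a listed point, or the origin of a listed thing).
Readings, each from a call of its own:
- robot.read_t(): time.
- robot.read_joint_pos(): joint angles.
- robot.read_dq(): joint speeds.
- robot.read_joint_torque(): joint torques, N m.
- robot.read_tool_pos(): TCP position.
- robot.read_eef_rot(): TCP orientation.
- robot.read_ft_force(): force on the tool from outside, world axes, zero at the start.
- robot.read_torque(): the same for the moment, N m.
- robot.read_gripper_width(): opening from 0.0 (shut) to 1.0 (fully open).
- robot.read_grasp_force(): force on a finger pad.
Only numpy, scipy, OpenCV 4.12 (cv2) and the standard library are available. Lean on these libraries where they do the work, as an engineer would, in place of code of your own. Each camera call takes 0.05 s, during which the arm holds its last target. There are 200 camera calls.

## Working session

There is one attempt and no reset: what is moved stays moved. The work goes in short steps, each a Python script; the robot and the scene stay as the last script left them, time stands still between calls to the robot, and variables do not carry over. Pictures are saved under pics/ and viewed, at most 10 in all, crops included, and the job is handed in when it is done.

```bash
mkdir -p pics
cat > h.py <<'E'
import numpy as np, cv2
from workcell import robot
from scipy.spatial.transform import Rotation as R
def cam2world(cam,p):
    c=robot.calibration(cam)
    p=np.array(p)
    if cam=='wrist':
        q=robot.read_eef_rot(); T=np.eye(4); T[:3,:3]=R.from_quat([q[1],q[2],q[3],q[0]]).as_matrix(); T[:3,3]=robot.read_tool_pos()
        M=T@np.array(c['hand_eye'])
    else: M=np.linalg.inv(np.array(c['view']))
    return (M@np.r_[p,1])[:3]
def quat(yaw,tilt=0):
    # tool down; tool y axis at angle yaw+90deg from world x -> tool x along yaw
    r=R.from_euler('z',yaw)*R.from_euler('x',np.pi)
    x,y,z,w=r.as_quat(); return [w,x,y,z]
def snap(cam,name):
    im=robot.read_camera(cam); cv2.imwrite('pics/'+name,im[:,:,::-1]); return im
E
python3 - <<'E'
from h import *
print(robot.read_t(),robot.read_eef_rot())
for cam in ['scene','top']:
    snap(cam,cam+'0.png')
    for n in ['case','lid_hinge','pull_bar','stay_foot','stay_knob','stay_knee','well','objective_mid','oil_bottle','post_holder','small_dish']:
        for d in robot.landmark_of(cam,n)[:3]: print(cam,n,round(d['p'],2),cam2world(cam,d['position']).round(4))
a=cv2.imread('pics/scene0.png')
cv2.imwrite('pics/scene0b.png',a)
print(robot.read_t())
E
```

```text
0.0 [-5.86181134e-04  9.73920632e-01  2.26888179e-01 -1.17546305e-04]
scene case 0.97 [0.5766 0.0793 0.0037]
scene case 0.27 [0.5565 0.1945 0.0443]
scene lid_hinge 0.94 [0.6547 0.0785 0.0702]
scene lid_hinge 0.7 [0.5577 0.1977 0.0424]
scene pull_bar 0.61 [0.4676 0.0849 0.0788]
scene stay_foot 0.84 [0.5554 0.1977 0.0399]
scene stay_knob 0.86 [0.4801 0.2459 0.0595]
scene stay_knee 0.52 [0.4752 0.2021 0.0628]
scene objective_mid 0.96 [ 0.4437 -0.1875  0.0243]
scene objective_mid 0.92 [ 0.5823 -0.0718  0.0224]
scene objective_mid 0.82 [ 0.4429 -0.0477  0.027 ]
scene oil_bottle 0.83 [ 0.5981 -0.1538 -0.003 ]
scene post_holder 0.78 [ 0.657  -0.1244  0.    ]
scene post_holder 0.51 [0.5332 0.0801 0.0078]
scene small_dish 0.54 [ 4.811e-01  2.984e-01 -2.000e-04]
top case 0.61 [0.5757 0.081  0.001 ]
top lid_hinge 0.96 [0.6545 0.0755 0.0729]
top pull_bar 0.56 [0.4672 0.0854 0.08  ]
top stay_foot 0.58 [0.5549 0.1944 0.0447]
top stay_knob 0.71 [0.4764 0.2428 0.0645]
top stay_knee 0.73 [0.4754 0.1971 0.0577]
top well 0.73 [ 0.5976 -0.1564 -0.0019]
top well 0.55 [ 0.4598 -0.1199  0.0185]
top well 0.37 [0.4741 0.2431 0.0627]
top objective_mid 0.68 [ 0.437  -0.2566  0.0302]
top objective_mid 0.66 [ 0.4478 -0.1869  0.0219]
top objective_mid 0.64 [ 0.4434 -0.0477  0.0227]
top oil_bottle 0.55 [ 0.5988 -0.159  -0.0026]
top post_holder 0.7 [ 0.6563 -0.131   0.0015]
top small_dish 0.44 [ 0.4782  0.2952 -0.0018]
1.2
```

View pics/scene0.png

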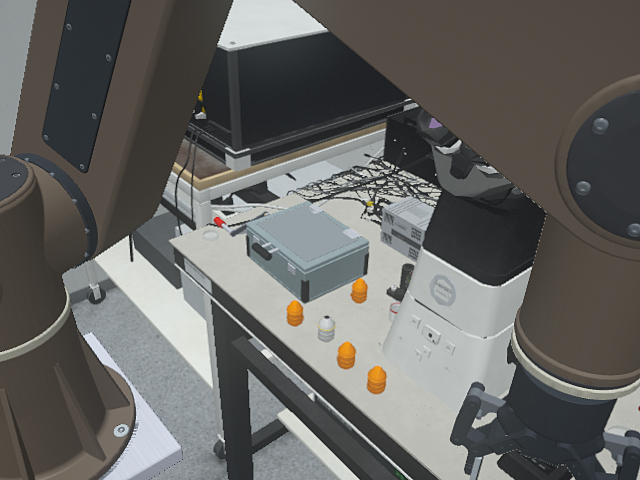

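View pics/top0.png

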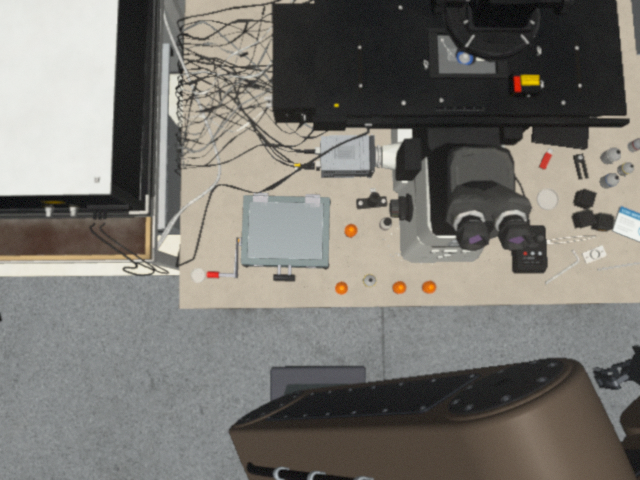

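The objective candidates are four orange look-alikes (scene px 295,313; 359,290; 346,354; 376,379) and one white one (scene 326,328; top 370,281). The white one fits the description, so I'll confirm it with the wrist camera. The case is at about (0.576, 0.080) with yaw about -0.04.

Run:
```python
from h import *
q0=list(robot.read_eef_rot())
robot.move_l([0.26,-0.40,0.28],speed=0.4)
j=np.array(robot.read_joint_pos()); print(j.round(3))
q=quat(-0.04)
ps=robot.solve_ik([0.435,-0.13,0.30],q); print(ps)
j2=j.copy(); j2[0]=np.arctan2(-0.13,0.435); robot.goto_joints(j2)
robot.move_pose([0.435,-0.13,0.30],q)
im=snap('wrist','w1.png')
for d in robot.landmark_of('wrist','objective_mid'): print(d['p'],cam2world('wrist',d['position']).round(4))
robot.move_pose([0.50,0.10,0.36],q)
im2=snap('wrist','w2.png')
for n in ['case','lid_hinge','pull_bar','stay_foot','stay_knob','stay_knee','small_dish']:
    for d in robot.landmark_of('wrist',n)[:2]: print(n,round(d['p'],2),cam2world('wrist',d['position']).round(4))
cv2.imwrite('pics/w12.png',cv2.resize(np.hstack([im,im2])[:,:,::-1],(800,300),interpolation=cv2.INTER_AREA))
print(robot.read_t(),robot.read_joint_pos(), robot.read_ft_force())
```

```text
[-1.057  0.159  1.886 -0.     1.095  0.055]
[-3.57190216e-01  1.06248569e-01  1.89972260e+00 -4.44089210e-16
  1.13562149e+00  1.25360611e+00]
0.82 [ 0.5829 -0.0725  0.0252]
0.79 [ 0.4431 -0.1921  0.0256]
0.59 [ 0.4455 -0.0494  0.022 ]
0.59 [ 0.4431 -0.2533  0.0236]
0.57 [ 0.4609 -0.1186  0.0218]
case 0.83 [0.5763 0.0771 0.0021]
lid_hinge 0.81 [0.6536 0.0752 0.0705]
pull_bar 0.94 [0.4677 0.0802 0.0774]
stay_foot 0.77 [0.5588 0.1925 0.0386]
stay_knob 0.68 [0.4806 0.2485 0.061 ]
stay_knee 0.57 [0.4762 0.1934 0.0582]
small_dish 0.93 [0.4786 0.2937 0.0011]
5.8 [ 1.36908729e-01  1.51475663e-01  1.69788314e+00 -2.26782231e-05
  1.29228477e+00  1.74860992e+00] [-0.18899788 -0.32821191 -0.775555  ]
```

View pics/w12.png

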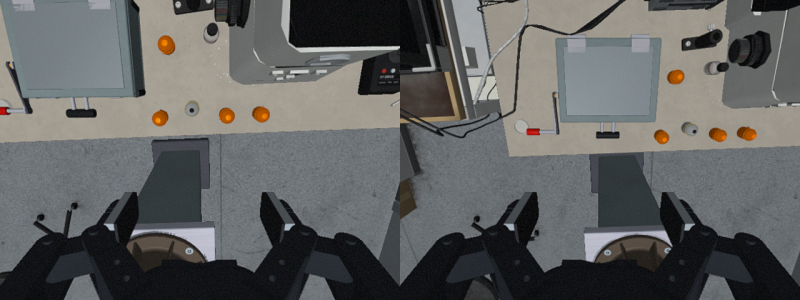

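```bash
cat >> h.py <<'E'
def ray(cam,uv):
    c=robot.calibration(cam); uv=np.atleast_2d(uv).astype(float)
    d=(uv-[c['cx'],c['cy']])/[c['fx'],c['fy']]; s=d.copy()
    for _ in range(15): s=d/(1+c['k1']*(s**2).sum(1,keepdims=True))
    o=cam2world(cam,[0,0,0]); M=np.array([cam2world(cam,e)-o for e in np.eye(3)]).T
    return o,np.c_[s,np.ones(len(s))]@M.T
def onplane(cam,uv,z):
    o,d=ray(cam,uv); return (o+d*((z-o[2])/d[:,2])[:,None])[:,:2]
E
python3 - <<'E'
from h import *
def lidrect(cam):
    m=robot.regions_of(cam,'lid')[0]['mask'].astype(np.uint8)
    m=cv2.morphologyEx(m,cv2.MORPH_OPEN,np.ones((13,13)))
    c=max(cv2.findContours(m,0,1)[0],key=len)[:,0]
    r=cv2.minAreaRect(onplane(cam,c,0.072).astype(np.float32)*1000); return r
robot.read_camera('wrist'); robot.read_camera('top')
print(lidrect('wrist'),lidrect('top'))
q=quat(-0.04)
robot.move_pose([0.467,0.083,0.17],q)
robot.read_camera('wrist')
for n in ['pull_bar','lid_hinge','stay_knob']:
    for d in robot.landmark_of('wrist',n)[:2]: print(n,round(d['p'],2),cam2world('wrist',d['position']).round(4))
print(robot.read_t(),robot.read_ft_force())
snap('wrist','w3.png')
E
```

```text
((577.4189453125, 78.38480377197266), (206.21543884277344, 163.45948791503906), 88.18135833740234) ((573.646728515625, 3.242443084716797), (51.038551330566406, 160.22145080566406), 89.46173095703125)
pull_bar 0.81 [0.4695 0.0782 0.0794]
pull_bar 0.46 [0.4796 0.2496 0.0595]
lid_hinge 0.6 [0.5536 0.1917 0.0427]
stay_knob 0.74 [0.4789 0.2499 0.0608]
6.9917 [-0.42801588  0.05068862  0.06423888]
```

View pics/w3.png

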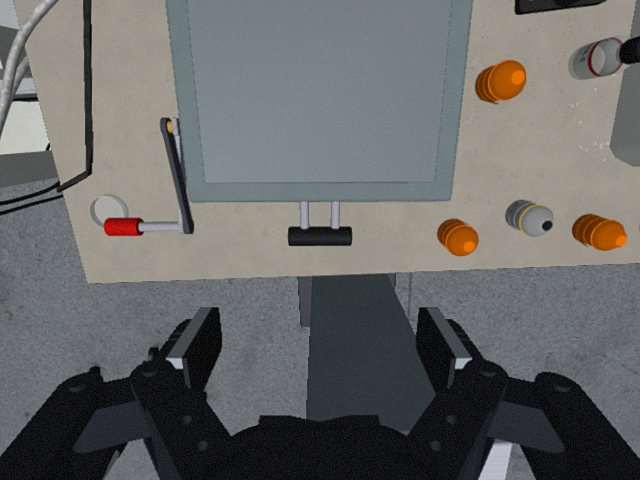

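Confirmed: the white, yellow-ringed objective is at (530,218) in the wrist view, with orange look-alikes at (458,237), (600,232) and (500,82). The bar is at (320,236) and the red knob at (123,227). Next I'll pinch the bar and centre the grip using the force reading.

Run:
```python
from h import *
q=quat(-0.035)
print(onplane('wrist',[[320,236],[289,236],[351,236]],0.078))
robot.move_pose([0.4685,0.081,0.13],q)
F0=np.array(robot.read_ft_force())
print(robot.move_l([0.4685,0.081,0.057],speed=0.08,threshold=5))
robot.set_gripper(0.62,20)
print(robot.read_gripper_width())
robot.set_gripper(0.0,20)
print(robot.read_gripper_width(),robot.read_grasp_force(),np.array(robot.read_ft_force())-F0,robot.read_tool_pos(),robot.read_t())
```

```text
[[0.46932905 0.08155927]
 [0.47027366 0.10602153]
 [0.46838613 0.05709916]]
False
0.6166814471349833
0.5669539317181358 18.89882504940033 [-3.27717219 16.55527791  9.4417916 ] [0.46878735 0.08207939 0.05746766] 9.0333
```

Run:
```python
from h import *
p=np.array([0.4685,0.081,0.057])
for i in range(4):
    p=p+[0,0.0007,0]
    robot.move_l(p.tolist(),speed=0.02); robot.pause(0.1)
    print(p,robot.read_ft_force(),robot.read_grasp_force(),np.array(robot.read_tool_pos()))
print(robot.read_t())
```

```text
[0.4685 0.0817 0.057 ] [-2.56570605  9.0098273  10.82286403] 19.22868847846985 [0.46873268 0.08228065 0.05744654]
[0.4685 0.0824 0.057 ] [-2.21595005  0.19888031 11.1239287 ] 19.35151845216751 [0.46876497 0.08247038 0.05745559]
[0.4685 0.0831 0.057 ] [-1.22385982 -9.1402048  10.48215509] 19.69936341047287 [0.46877133 0.08264262 0.05738019]
[0.4685 0.0838 0.057 ] [  0.36952342 -16.10338367   9.78778058] 19.92543652653694 [0.46876397 0.08281832 0.05734264]
10.4333
```

```bash
cat >> h.py <<'E'
YAW=-0.035; E3=np.array([np.cos(YAW),np.sin(YAW),0]); Z=np.array([0,0,1.]); RB=0.188
H=np.array([0.4685,0.0824,0.0575])+RB*(np.cos(.032)*E3-np.sin(.032)*Z)  # virtual hinge in TCP terms
def tr(phi): return np.sin(phi)*E3+np.cos(phi)*Z, -np.cos(phi)*E3+np.sin(phi)*Z
def bar(phi,dr=0): return (H+(RB+dr)*tr(phi)[1]).tolist()
E
python3 - <<'E'
from h import *
dr=0; phi=.032
log=[]
def rd():
    f=np.array(robot.read_ft_force()); t,r=tr(phi); return f@t,f@r
stop=False
while phi<1.49:
    fast=phi<1.24
    prev=phi
    phi=min(phi+(0.08 if phi>0.06 else 0.03),1.25) if fast else phi+0.05
    s=robot.move_l(bar(phi,dr),speed=0.09 if fast else 0.022,threshold=None if fast else 4)
    if s:  # actual angle
        d=np.array(robot.read_tool_pos())-H; phi=np.arctan2(d[2],-d@E3)
    ft,fr=rd()
    log.append((round(phi,3),round(ft,1),round(fr,1),round(dr*1e3,1),bool(s)))
    if ft<-14 or (not fast and ft<-4.5): stop=True;break
    dr+=np.clip(0.6*fr/16000,-.0015,.0015)
for l in log: print(*l)
print(stop,robot.read_tool_pos(),robot.read_ft_force(),robot.read_grasp_force(),robot.read_t())
E
```

```text
0.062 -5.0 -2.0 0.0 False
0.142 -4.9 -6.6 -0.1 False
0.222 -4.8 -9.4 -0.3 False
0.302 -5.4 -6.1 -0.7 False
0.382 -3.5 -4.5 -0.9 False
0.462 -5.0 -6.5 -1.1 False
0.542 -3.9 -7.5 -1.3 False
0.622 -4.1 -7.2 -1.6 False
0.702 -3.8 -4.1 -1.9 False
0.782 -3.4 -0.7 -2.0 False
0.862 -3.3 2.6 -2.0 False
0.942 -3.1 3.5 -1.9 False
1.022 -3.1 6.0 -1.8 False
1.102 -2.6 5.9 -1.6 False
1.182 -0.4 7.2 -1.4 False
1.25 -3.2 7.3 -1.1 False
1.3 -0.9 5.7 -0.8 False
1.35 -1.7 5.9 -0.6 False
1.4 0.1 6.4 -0.4 False
1.45 -0.9 5.9 -0.1 False
1.479 -5.1 8.8 0.1 True
True [0.63909617 0.07639652 0.23864487] [-5.8562219  -0.03401866  8.33452738] 21.527373790740967 18.0583
```

Run:
```python
from h import *
d=np.array(robot.read_tool_pos())-H; phi=np.arctan2(d[2],-d@E3); rr=np.linalg.norm(d-np.array([0,d[1],0])*0)-RB
def show(m):
    f=np.array(robot.read_ft_force()); t,r=tr(phi); dd=np.array(robot.read_tool_pos())-H
    print(m,round(np.arctan2(dd[2],-dd@E3),4),round(f@t,2),round(f@r,2))
    return f@t
show('now')
for c in ['scene','top']:
    robot.read_camera(c)
    for n in ['stay_knob','stay_knee','stay_foot']:
        for x in robot.landmark_of(c,n)[:1]: print(c,n,round(x['p'],2),cam2world(c,x['position']).round(4))
p0=phi
for k in range(1,4):
    robot.move_l(bar(p0+k*.003,rr),speed=.02); robot.pause(.15)
    if show(k)<-8: break
for k in range(1,6):
    robot.move_l(bar(p0-.01*k,rr),speed=.02); robot.pause(.15)
    if show(-k)>3.5: break
for c in ['scene','top']:
    robot.read_camera(c)
    for n in ['stay_knob','stay_knee','stay_foot']:
        for x in robot.landmark_of(c,n)[:1]: print(c,n,round(x['p'],2),cam2world(c,x['position']).round(4))
print(robot.read_t())
```

```text
now 1.4791 -5.06 8.84
scene stay_knob 0.88 [0.6034 0.2452 0.1083]
scene stay_knee 0.76 [0.6011 0.1941 0.1113]
scene stay_foot 0.82 [0.5556 0.1966 0.0413]
top stay_knee 0.38 [0.6022 0.1899 0.1059]
1 1.4799 -5.06 8.23
2 1.4815 -7.63 8.3
3 1.4829 -8.96 8.73
-1 1.471 -1.86 6.76
-2 1.461 -1.69 4.8
-3 1.4502 -1.63 5.24
-4 1.4408 -0.93 4.68
-5 1.4308 1.57 4.99
scene stay_knob 0.66 [0.6157 0.2438 0.1021]
scene stay_knee 0.71 [0.6161 0.1933 0.1028]
scene stay_foot 0.7 [0.5561 0.1938 0.0447]
top stay_knee 0.64 [0.6092 0.1928 0.1002]
top stay_foot 0.55 [0.5538 0.1965 0.0426]
22.1333
```

Run:
```python
from h import *
q=quat(YAW)
robot.set_gripper(0.9,20)
p=np.array(robot.read_tool_pos()); 
robot.move_l([p[0]-.005,p[1],p[2]+.07],speed=.15)
robot.move_l([0.47,0.07,0.34],speed=.3)
a=snap('wrist','w4.png')
for n in ['well','pull_bar']:
    for d in robot.landmark_of('wrist',n)[:2]: print(n,round(d['p'],2),cam2world('wrist',d['position']).round(4))
robot.set_gripper(0.6)
robot.move_pose([0.445,-0.119,0.16],q)
b=snap('wrist','w5.png')
for n in ['objective_mid']:
    for d in robot.landmark_of('wrist',n)[:5]: print(n,round(d['p'],2),cam2world('wrist',d['position']).round(4))
s=np.array(robot.read_camera('scene'))
cv2.imwrite('pics/c5.png',cv2.resize(np.hstack([a,b])[:,:,::-1],(800,300),interpolation=cv2.INTER_AREA))
print(robot.read_t(),robot.read_gripper_width())
```

```text
well 0.77 [0.5385 0.077  0.0047]
pull_bar 0.97 [0.6196 0.0736 0.2551]
pull_bar 0.7 [0.5593 0.191  0.0418]
objective_mid 0.88 [ 0.4438 -0.1914  0.0235]
objective_mid 0.76 [ 0.582  -0.0726  0.0263]
objective_mid 0.75 [ 0.4444 -0.2559  0.0247]
objective_mid 0.71 [ 0.4614 -0.12    0.0232]
objective_mid 0.57 [ 0.4419 -0.0451  0.0233]
25.5417 0.600229875763911
```

View pics/c5.png

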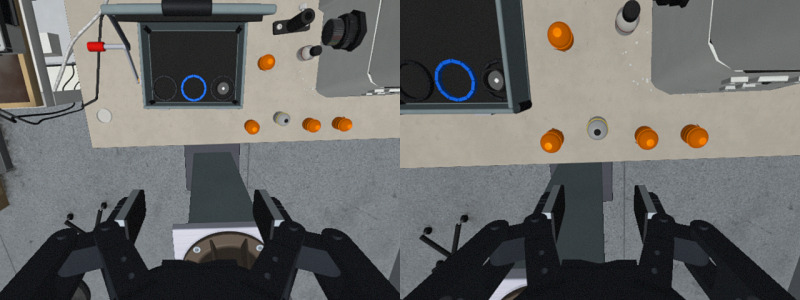

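The lid stays up. The blue collar is at about (194,88) in the left half, and the white objective at (597,128) in the right half. I'll pick it now.

Run:
```python
from h import *
q=quat(YAW)
# collar from w4 picture
im=cv2.imread('pics/w4.png'); hsv=cv2.cvtColor(im,cv2.COLOR_BGR2HSV)
m=cv2.inRange(hsv,(100,150,80),(130,255,255)); n,l,s,c=cv2.connectedComponentsWithStats(m)
k=1+np.argmax(s[1:,4]); ys,xs=np.where(l==k)
import h
T=np.eye(4); w,x,y,z=q; T[:3,:3]=R.from_quat([x,y,z,w]).as_matrix(); T[:3,3]=[.47,.07,.34]
M=T@np.array(robot.calibration('wrist')['hand_eye']); h.cam2world=lambda cam,p:(M@np.r_[p,1])[:3]
P=onplane('wrist',np.c_[xs,ys],0.012).astype(np.float32)
print(s[k],cv2.minEnclosingCircle(P))
robot.move_pose([0.461,-0.1195,0.10],q)
print(robot.move_l([0.461,-0.1195,0.012],speed=.12,threshold=6))
robot.set_gripper(0.0,35)
w=robot.read_gripper_width()
print(w,robot.read_grasp_force(),robot.read_tool_pos())
robot.move_l([0.461,-0.1195,0.16],speed=.2)
print(robot.read_gripper_width(),robot.read_ft_force(),robot.read_t())
snap('wrist','w6.png'); robot.read_camera('scene'); robot.read_camera('top')
```

```text
[289 119  42  44 548] ((0.536328911781311, 0.079683318734169), 0.02916882187128067)
False
0.2974396399654271 32.38995473482646 [ 0.46145817 -0.11953611  0.01264057]
0.2892953907463496 [ 0.05016648  0.0700479  -1.88322519] 28.0333
```

View pics/w6.png

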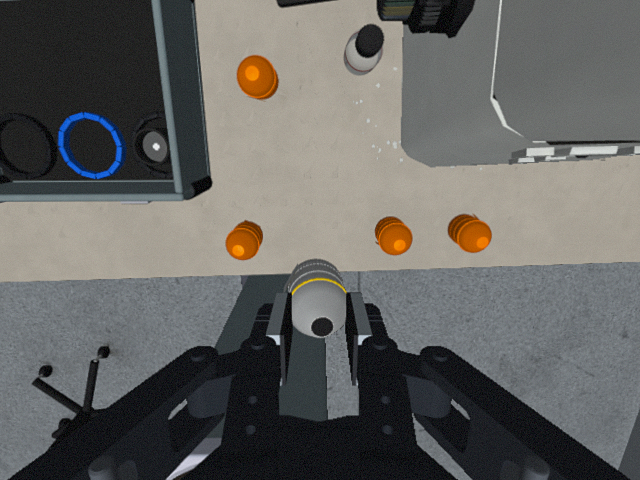

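The objective is held at (320,300) in the picture. I'll check its offset from the TCP before placing.

Run:
```python
from h import *
robot.read_camera('wrist')
for c in ['wrist','scene','top']:
    for d in robot.landmark_of(c,'objective_mid')[:6]: print(c,round(d['p'],2),cam2world(c,d['position']).round(4))
p=np.array(robot.read_tool_pos()); print(p,robot.read_gripper_width(),robot.read_t())
# project predicted axis points for comparison: bottom, top of objective if centred at TCP
cal=robot.calibration('wrist')
Mi=lambda P: None
o=cam2world('wrist',[0,0,0]); M=np.array([cam2world('wrist',e)-o for e in np.eye(3)]).T
for dx in (0,.005,.01):
  for h in (0,.05):
    v=M.T@(p+[dx,0,-.012+h]-o); s=v[:2]/v[2]; s=s*(1+cal['k1']*(s@s)); print(dx,h,s*[cal['fx'],cal['fy']]+[cal['cx'],cal['cy']])
```

```text
wrist 0.96 [ 0.4598 -0.1195  0.17  ]
wrist 0.93 [ 0.444  -0.1913  0.0236]
wrist 0.78 [ 0.5843 -0.0741  0.0291]
wrist 0.58 [ 0.4458 -0.0492  0.0221]
wrist 0.58 [ 0.4464 -0.2541  0.0251]
scene 0.93 [ 0.4425 -0.0484  0.0265]
scene 0.86 [ 0.4564 -0.1178  0.1708]
scene 0.68 [ 0.4457 -0.1869  0.0251]
scene 0.58 [ 0.4427 -0.2541  0.028 ]
scene 0.56 [ 0.5809 -0.0724  0.0244]
top 0.68 [ 0.4405 -0.0471  0.0223]
top 0.51 [ 0.5775 -0.076   0.0222]
[ 0.46070579 -0.11940373  0.1594302 ] 0.290581926863767 28.3833
0 0 [317.67151296 280.68568912]
0 0.05 [317.31266404 330.28081988]
0.005 0 [317.36209292 272.55055793]
0.005 0.05 [316.8973279  320.03679185]
0.01 0 [317.04750577 264.27810474]
0.01 0.05 [316.472612   309.55683361]
```

Run:
```python
from h import *
robot.move_l([0.535,0.0795,0.16],speed=.3)
robot.move_l([0.535,0.0795,0.045],speed=.12)
print(robot.move_l([0.535,0.0795,0.017],speed=.03,threshold=4),robot.read_tool_pos(),robot.read_ft_force())
robot.set_gripper(0.5,20)
robot.pause(.1)
robot.move_l([0.535,0.0795,0.13],speed=.2)
robot.move_l([0.48,0.0795,0.30],speed=.35)
a=snap('wrist','w7.png')
for n in ['objective_mid','well','stay_knob','stay_knee','stay_foot','pull_bar','small_dish']:
    for d in robot.landmark_of('wrist',n)[:1 if n!='objective_mid' else 6]: print(n,round(d['p'],2),cam2world('wrist',d['position']).round(4))
s=snap('scene','s7.png')
for n in ['stay_knob','stay_knee','stay_foot']:
    for d in robot.landmark_of('scene',n)[:1]: print(n,round(d['p'],2),cam2world('scene',d['position']).round(4))
print(robot.read_t(),robot.read_joint_pos())
```

```text
True [0.53490791 0.07953688 0.01859651] [-0.99581815 -0.07545942  9.14475179]
objective_mid 0.75 [ 0.5823 -0.0729  0.0246]
objective_mid 0.71 [ 0.4442 -0.1913  0.0252]
objective_mid 0.68 [0.5324 0.0803 0.0285]
objective_mid 0.58 [ 0.4456 -0.2557  0.022 ]
objective_mid 0.57 [ 0.4443 -0.05    0.0229]
well 0.68 [0.5359 0.0797 0.0006]
stay_knob 0.62 [0.6135 0.2463 0.0989]
stay_knee 0.73 [0.6557 0.0716 0.0668]
stay_foot 0.62 [0.5567 0.195  0.0385]
pull_bar 0.71 [0.6231 0.075  0.2552]
small_dish 0.74 [ 4.805e-01  2.935e-01 -1.000e-04]
stay_knob 0.68 [0.6126 0.2452 0.1024]
stay_foot 0.74 [0.5556 0.1951 0.0377]
33.55 [1.01767440e-01 1.58729825e-01 1.83692964e+00 3.96291189e-05
 1.14770441e+00 1.70758935e+00]
```

View pics/w7.png

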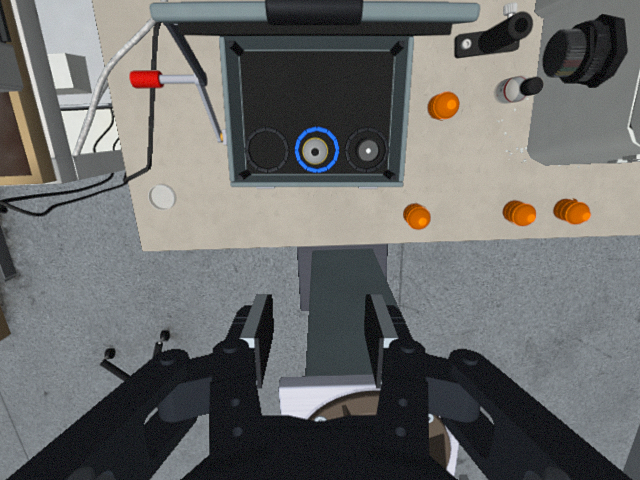

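The objective stands inside the blue collar at (315,150), and the red knob is at (145,79). Next I'll approach the knob.

Run:
```python
from h import *
q=quat(YAW+np.pi/2)
robot.move_pose([0.50,0.248,0.30],q)
print(robot.read_joint_pos())
robot.move_l([0.611,0.248,0.19],speed=.2)
robot.pause(.1)
a=snap('wrist','w8.png')
for n in ['stay_knob','stay_knee','stay_foot']:
    for d in robot.landmark_of('wrist',n)[:2]: print(n,round(d['p'],2),cam2world('wrist',d['position']).round(4))
m=cv2.inRange(cv2.cvtColor(a,cv2.COLOR_RGB2HSV),(0,150,60),(8,255,255))|cv2.inRange(cv2.cvtColor(a,cv2.COLOR_RGB2HSV),(172,150,60),(180,255,255))
n,l,s,c=cv2.connectedComponentsWithStats(m)
for k in range(1,n):
    if s[k,4]>150:
        ys,xs=np.where(l==k); print(s[k],onplane('wrist',np.array([[xs.min(),ys.mean()],[xs.max(),ys.mean()],c[k]]),.1015))
print(robot.read_t(),robot.read_ft_force(),robot.read_gripper_width())
```

```text
[ 4.05636538e-01  2.67743974e-01  1.69277701e+00 -1.57298798e-04
  1.18118823e+00  4.42605968e-01]
stay_knob 0.88 [0.6164 0.2455 0.1023]
stay_knee 0.57 [0.6104 0.1902 0.0998]
stay_knee 0.35 [0.5362 0.0802 0.0304]
stay_foot 0.67 [0.5586 0.1926 0.0389]
stay_foot 0.51 [0.6151 0.2441 0.1024]
[312 227  20  37 686] [[0.60652904 0.24246395]
 [0.62142885 0.241957  ]
 [0.61369963 0.24222002]]
35.9833 [ 0.90883801 -0.32073005 -0.58561579] 0.4996516617896185
```

View pics/w8.png

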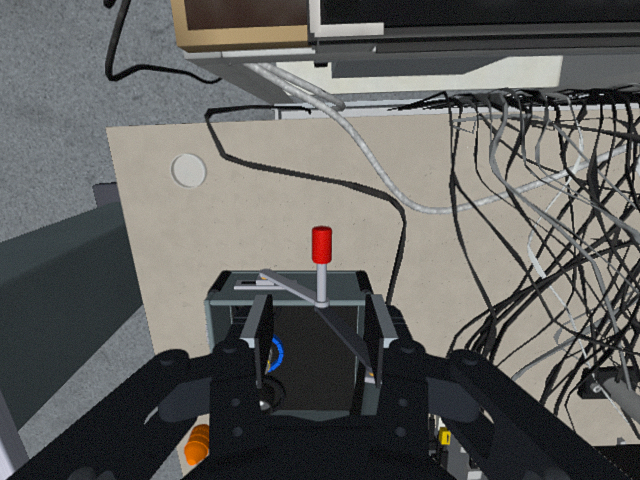

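The knob is centred between the fingers at (322,244), about x = 0.614. I'll pinch it.

Run:
```python
from h import *
F0=np.array(robot.read_ft_force())
p=np.array([0.6125,0.247,0.0825])
print(robot.move_l(p.tolist(),speed=.08,threshold=4))
print(np.array(robot.read_ft_force())-F0)
robot.set_gripper(0.3,20)
robot.set_gripper(0.0,20)
for i in range(4):
    f=np.array(robot.read_ft_force())-F0
    print(p.round(4),f.round(2),robot.read_gripper_width(),robot.read_grasp_force(),np.array(robot.read_tool_pos()).round(4))
    if abs(f[0])<2.5: break
    p[0]+=np.clip(f[0]/16000,-.001,.001); robot.move_l(p.tolist(),speed=.02); robot.pause(.05)
np.save('F0.npy',F0); np.save('p.npy',p)
robot.read_camera('scene')
for n in ['stay_knob','pull_bar']:
    for d in robot.landmark_of('scene',n)[:1]: print(n,round(d['p'],2),cam2world('scene',d['position']).round(4))
print(robot.read_t())
```

```text
False
[-0.84263157  0.49346443  0.54651801]
[0.6125 0.247  0.0825] [ 1.4  -0.5   2.61] 0.15124474750466102 18.285647928714752 [0.6129 0.247  0.0827]
stay_knob 0.76 [0.6077 0.2424 0.1018]
pull_bar 0.58 [0.6203 0.08   0.2566]
38.2
```

```bash
cat > k.py <<'E'
from h import *
import sys
F0=np.load('F0.npy'); FK=np.array([0.5578,0.247,0.042-.019])
def run(aend,da=.08,speed=.045,fmax=13):
    d=np.array(robot.read_tool_pos())-FK; a=np.arctan2(d[2],d@E3); dr=np.hypot(d[2],d@E3)-.0815
    while a<aend-1e-3:
        a=min(a+da,aend); r=np.cos(a)*E3+np.sin(a)*Z; t=-np.sin(a)*E3+np.cos(a)*Z
        robot.move_l((FK+(.0815+dr)*r).tolist(),speed=speed)
        f=np.array(robot.read_ft_force())-F0; fr,ft=f@r,f@t
        print(round(a,3),'ft',round(ft,1),'fr',round(fr,1),'f',f.round(1),'dr',round(dr*1e3,2))
        if abs(fr)>fmax or abs(ft)>fmax: print('STOP'); break
        dr+=np.clip(.7*fr/16000,-.001,.001)
def look():
    for c in ['scene','top']:
        robot.read_camera(c)
        for n in ['pull_bar','stay_knob']:
            for x in robot.landmark_of(c,n)[:1]: print(c,n,round(x['p'],2),cam2world(c,x['position']).round(4))
    print(robot.read_t(),robot.read_gripper_width())
E
python3 - <<'E'
from k import *
run(1.15,.05,.03); look()
E
```

```text
0.876 ft 0.6 fr 5.0 f [2.9 5.2 4.2] dr -0.35
0.926 ft 0.6 fr 5.3 f [2.9 5.5 4.7] dr -0.13
0.976 ft 0.3 fr 7.8 f [4.2 3.1 6.6] dr 0.1
1.026 ft 1.0 fr 12.5 f [ 5.7  1.5 11.2] dr 0.44
1.076 ft 0.9 fr 10.1 f [4.  1.7 9.3] dr 0.99
1.126 ft 0.7 fr 8.3 f [3.  2.2 7.8] dr 1.43
1.15 ft 1.1 fr 8.2 f [2.5 3.  8. ] dr 1.8
scene pull_bar 0.58 [0.6233 0.08   0.2565]
scene stay_knob 0.88 [0.5928 0.2454 0.1148]
top pull_bar 0.91 [0.6221 0.0794 0.2577]
40.475 -0.0028713709453646336
```

Run:
```python
from h import *
a=snap('wrist','w9.png'); b=snap('scene','s9.png')
s=cv2.resize(b[180:300,170:330],(640,480),interpolation=cv2.INTER_CUBIC)
cv2.imwrite('pics/c9.png',cv2.resize(np.hstack([a,s])[:,:,::-1],(800,300),interpolation=cv2.INTER_AREA))
print(robot.read_tool_pos(),robot.read_ft_force(),robot.read_grasp_force(),robot.read_t(),robot.read_gripper_width())
hsv=cv2.cvtColor(a,cv2.COLOR_RGB2HSV); m=cv2.inRange(hsv,(0,150,60),(8,255,255))|cv2.inRange(hsv,(172,150,60),(180,255,255))
n,l,st,c=cv2.connectedComponentsWithStats(m); print(st[1:][st[1:,4]>80])
for d in robot.landmark_of('wrist','stay_knob')[:2]: print(round(d['p'],2),cam2world('wrist',d['position']).round(4))
```

```text
[0.5926294  0.24638767 0.09982566] [2.6901831  3.85936824 7.17405004] 3.5411088913679123 40.575 -0.0019712114136744116
[[308 277  31  27 465]]
0.62 [0.591  0.1903 0.1126]
0.59 [0.594  0.2487 0.1153]
```

View pics/c9.png

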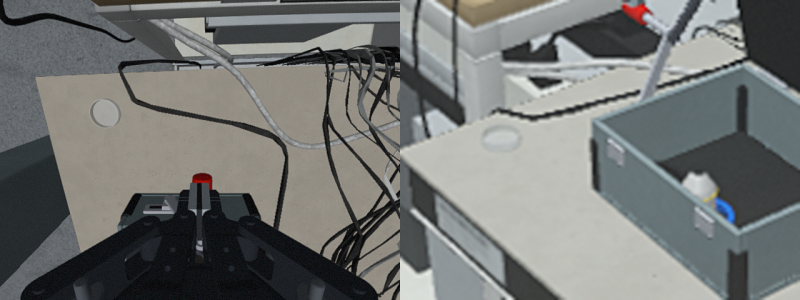

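Run:
```python
from h import *
from scipy.optimize import least_squares
print({k:robot.calibration('wrist')[k] for k in('fx','fy','cx','cy','k1')})
cal=robot.calibration('wrist'); o=cam2world('wrist',[0,0,0]); M=np.array([cam2world('wrist',e)-o for e in np.eye(3)]).T
def pj(P):
    v=M.T@(np.array(P)-o); s=v[:2]/v[2]; s=s*(1+cal['k1']*(s@s)); return (s*[cal['fx'],cal['fy']]+[cal['cx'],cal['cy']]).round(0)
p=np.array(robot.read_tool_pos()); print('cam',o,'tcp',p,pj(p))
for P in ([.593,.228,.1157],[.593,.256,.1157],[.593,.256,.1237],[.593,.256,.1077],[.585,.256,.1157],[.601,.256,.1157],[.593,.256,.092],[.593,.256,.1],[.593,.228,.092]): print(P,pj(P))
a=cv2.imread('pics/w9.png')[:,:,::-1]; hsv=cv2.cvtColor(a.copy(),cv2.COLOR_RGB2HSV); m=cv2.inRange(hsv,(0,150,60),(8,255,255))|cv2.inRange(hsv,(172,150,60),(180,255,255))
n,l,st,c=cv2.connectedComponentsWithStats(m);k=1+np.argmax(st[1:,4])
for r in range(276,306,3):
    x=np.where(l[r]==k)[0]; print(r,(x.min(),x.max(),hsv[r,x,2].mean().round()) if len(x) else '')
# scene view: red blob rays
b=cv2.imread('pics/s9.png'); hsv=cv2.cvtColor(b,cv2.COLOR_BGR2HSV); m=cv2.inRange(hsv,(0,150,60),(8,255,255))|cv2.inRange(hsv,(172,150,60),(180,255,255))
n,l,st,c=cv2.connectedComponentsWithStats(m); print(st[1:][st[1:,4]>20],c[1:][st[1:,4]>20])
oS,d=ray('scene',c[1:][st[1:,4]>20]); print([ (oS+v*((.242-oS[1])/v[1])).round(4) for v in d])
cv2.imwrite('pics/s9c.png',cv2.resize(b[60:240,130:330],(800,600)[:2],interpolation=cv2.INTER_CUBIC))
```

```text
{'fx': 341.23371819719216, 'fy': 341.23371819719216, 'cx': 318.52805369120733, 'cy': 241.7551869988849, 'k1': -0.020462117483874068}
cam [0.5958302  0.3265015  0.26406988] tcp [0.59265154 0.24639    0.09983158] [317. 288.]
[0.593, 0.228, 0.1157] [319. 335.]
[0.593, 0.256, 0.1157] [317. 285.]
[0.593, 0.256, 0.1237] [317. 292.]
[0.593, 0.256, 0.1077] [317. 278.]
[0.585, 0.256, 0.1157] [300. 285.]
[0.601, 0.256, 0.1157] [334. 284.]
[0.593, 0.256, 0.092] [317. 266.]
[0.593, 0.256, 0.1] [317. 272.]
[0.593, 0.228, 0.092] [319. 311.]
276 
279 (np.int64(313), np.int64(334), np.float64(76.0))
282 (np.int64(309), np.int64(337), np.float64(84.0))
285 (np.int64(308), np.int64(338), np.float64(93.0))
288 (np.int64(308), np.int64(338), np.float64(123.0))
291 (np.int64(308), np.int64(338), np.float64(162.0))
294 (np.int64(334), np.int64(338), np.float64(127.0))
297 (np.int64(334), np.int64(338), np.float64(122.0))
300 (np.int64(335), np.int64(338), np.float64(119.0))
303 (np.int64(335), np.int64(336), np.float64(74.0))
[[586 152  17   8  55]
 [617 162  17  10 111]
 [259 182  11   8  46]
 [530 442   5   5  22]] [[593.98181818 156.01818182]
 [625.08108108 166.54054054]
 [263.89130435 184.58695652]
 [531.90909091 443.90909091]]
[array([ 2.1886,  0.242 , -0.2757]), array([ 2.5397,  0.242 , -0.4271]), array([0.5901, 0.242 , 0.1156]), array([ 2.544 ,  0.242 , -2.3147])]
```

View pics/s9c.png

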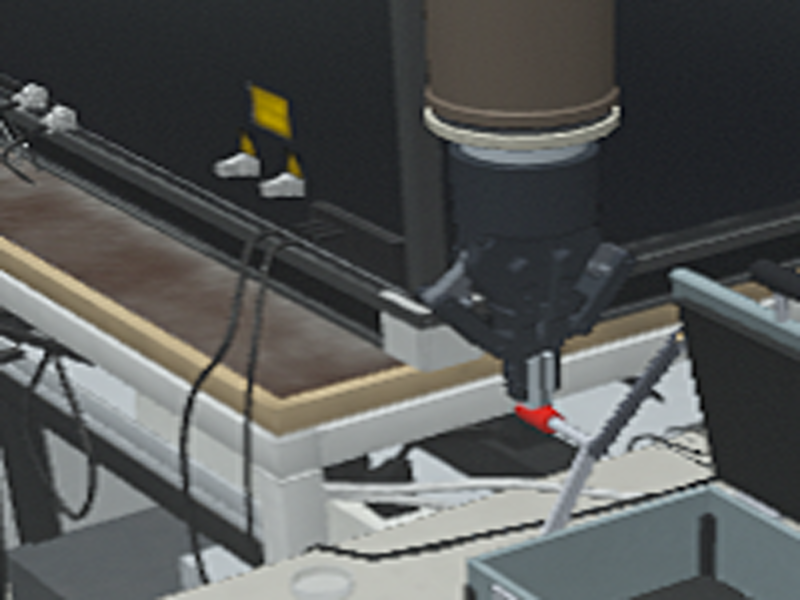

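The shut fingertips are sitting on top of the knob at (535,412): the pinch was too shallow and slipped upward. The lid is still up. I'll ride the knob back into its lock, then re-pinch deeper.

Run:
```python
from k import *
d=np.array(robot.read_tool_pos())-FK; a=np.arctan2(d[2],d@E3); dr=np.hypot(d[2],d@E3)-.0815+ -0.0005
print(a,dr)
while a>.79:
    a-=.06; r=np.cos(a)*E3+np.sin(a)*Z; t=-np.sin(a)*E3+np.cos(a)*Z
    robot.move_l((FK+(.0815+dr)*r).tolist(),speed=.04)
    f=np.array(robot.read_ft_force())-F0; fr,ft=f@r,f@t
    print(round(a,3),'ft',round(ft,1),'fr',round(fr,1),'f',f.round(1),'dr',round(dr*1e3,2))
    if ft>9 or fr>15: print('STOP');break
    dr+=np.clip(.6*(fr-7)/16000,-.001,.001)
look()
robot.read_camera('wrist')
for d in robot.landmark_of('wrist','stay_knob')[:2]: print(round(d['p'],2),cam2world('wrist',d['position']).round(4))
```

```text
1.1449446617317929 0.0023665911474078237
1.085 ft 1.8 fr 6.5 f [1.5 2.5 6.6] dr 2.37
1.025 ft 1.3 fr 7.0 f [2.6 3.  6.6] dr 2.35
0.965 ft 1.4 fr -0.1 f [-1.2 -0.1  0.7] dr 2.35
0.905 ft 1.2 fr -0.2 f [-1.1  0.6  0.6] dr 2.08
0.845 ft 4.9 fr 0.9 f [-3.   1.   3.9] dr 1.81
0.785 ft 9.4 fr 4.0 f [-3.9 -0.7  9.4] dr 1.58
STOP
scene pull_bar 0.6 [0.6113 0.0807 0.2545]
scene stay_knob 0.78 [0.6165 0.2434 0.0966]
top pull_bar 0.83 [0.6105 0.0797 0.2548]
top stay_knob 0.62 [0.5562 0.1914 0.0425]
42.5833 -0.0008724455299312028
0.62 [0.6166 0.2432 0.096 ]
0.19 [0.6159 0.1918 0.0973]
```

Run:
```python
from k import *
p=np.array(robot.read_tool_pos()); robot.move_l((p+[0,0,.03]).tolist(),speed=.1)
robot.set_gripper(.5,20)
look()
robot.read_camera('wrist')
for n in ['stay_knob','stay_foot','pull_bar']:
  for d in robot.landmark_of('wrist',n)[:1]: print(n,round(d['p'],2),cam2world('wrist',d['position']).round(4))
robot.read_camera('scene')
for d in robot.landmark_of('scene','stay_foot')[:1]: print(round(d['p'],2),cam2world('scene',d['position']).round(4))
print(np.array(robot.read_ft_force())-F0)
```

```text
scene pull_bar 0.65 [0.6233 0.077  0.2572]
scene stay_knob 0.74 [0.61   0.2438 0.0995]
top pull_bar 0.71 [0.6216 0.0785 0.2569]
43.925 0.4963086791946566
stay_knob 0.97 [0.615  0.2489 0.0986]
stay_foot 0.71 [0.6146 0.2467 0.0993]
0.7 [0.5556 0.1957 0.0416]
[ 0.11434723 -0.07390317  0.40385002]
```

```bash
sed -i 's/0.042-.019\]/0.042-.033]/' k.py
python3 - <<'E'
from k import *
F0[:]=np.array(robot.read_ft_force()); np.save('F0.npy',F0)
p=np.array([0.6130,0.246,0.068])
print(robot.move_l(p.tolist(),speed=.1,threshold=4), np.array(robot.read_ft_force())-F0)
robot.set_gripper(0.25,20); robot.set_gripper(0.0,20); 
f=np.array(robot.read_ft_force())-F0; print(f,robot.read_gripper_width(),robot.read_grasp_force(),robot.read_tool_pos())
if abs(f[0])>2.5:
    p[0]+=np.clip(f[0]/16000,-.001,.001); robot.move_l(p.tolist(),speed=.02)
robot.set_gripper(0.0,35)
f=np.array(robot.read_ft_force())-F0; print(f,robot.read_gripper_width(),robot.read_grasp_force(),robot.read_tool_pos())
a=snap('wrist','w10.png')
hsv=cv2.cvtColor(a,cv2.COLOR_RGB2HSV); m=cv2.inRange(hsv,(0,150,60),(8,255,255))|cv2.inRange(hsv,(172,150,60),(180,255,255))
n,l,st,c=cv2.connectedComponentsWithStats(m); print(st[1:][st[1:,4]>60])
print(robot.read_t())
E
```

```text
False [-1.24258953  0.59682753  0.38501188]
[ 0.44156947 -0.05336799  1.83553648] 0.17851812623374783 21.99034094810486 [0.61332212 0.24608775 0.06829163]
[0.56175326 0.22891358 4.41422807] 0.17009097843202917 36.434871554374695 [0.6133384  0.24609963 0.0682215 ]
[[ 302  295   34   70 2213]]
45.6417
```

```bash
sed -i "s/print(round(a,3),'ft'/w=robot.read_gripper_width(); print(round(a,3),round(w,3),'ft'/; s/abs(ft)>fmax:/abs(ft)>fmax or w<.13:/" k.py
python3 - <<'E'
from k import *
run(1.25,.06,.035); look()
E
```

```text
0.878 0.17 ft -0.8 fr 0.7 f [1.3 6.5 0. ] dr -0.3
0.938 0.171 ft -3.0 fr 1.9 f [ 3.7  6.4 -0.2] dr -0.27
0.998 0.171 ft -1.1 fr 3.7 f [3.2 6.1 2.5] dr -0.19
1.058 0.165 ft -0.7 fr 5.7 f [3.6 6.2 4.6] dr -0.02
1.118 0.171 ft -3.0 fr 3.1 f [4.3 4.9 1.5] dr 0.22
1.178 0.171 ft -1.6 fr 7.3 f [4.5 5.  6.1] dr 0.36
1.238 0.171 ft -1.7 fr 8.6 f [4.6 4.2 7.6] dr 0.68
1.25 0.169 ft -2.3 fr 6.1 f [4.3 5.  5.1] dr 1.06
scene pull_bar 0.63 [0.6165 0.0781 0.2561]
scene stay_knob 0.81 [0.583  0.2451 0.1168]
top pull_bar 0.93 [0.6134 0.0782 0.255 ]
48.2333 0.17168333058104168
```

Run:
```python
from k import *
run(2.45,.1,.05); look()
```

```text
1.335 0.171 ft -0.3 fr 5.8 f [1.9 6.7 5.6] dr 2.38
1.435 0.168 ft 0.5 fr 7.6 f [0.7 5.2 7.6] dr 2.63
1.535 0.171 ft -0.3 fr 5.6 f [0.7 5.  5.6] dr 2.97
1.635 0.169 ft 0.5 fr 7.0 f [-0.7  6.4  7. ] dr 3.21
1.735 0.165 ft 3.1 fr 6.0 f [-3.8  7.8  5.4] dr 3.52
1.835 0.165 ft 3.4 fr 3.8 f [-4.   8.1  2.8] dr 3.78
1.935 0.173 ft 4.4 fr 2.4 f [-4.8  7.3  0.7] dr 3.95
2.035 0.166 ft 4.8 fr 1.4 f [-4.7  7.7 -0.9] dr 4.06
2.135 0.169 ft 4.8 fr 0.1 f [-3.9  6.9 -2.4] dr 4.12
2.235 0.171 ft 6.6 fr -1.4 f [-4.1  6.2 -5.1] dr 4.12
2.335 0.169 ft 6.7 fr 0.1 f [-4.6  8.2 -4.6] dr 4.06
2.435 0.17 ft 7.9 fr -2.2 f [-3.3  5.2 -7.4] dr 4.07
2.45 0.174 ft 7.1 fr -0.8 f [-3.7  5.8 -6. ] dr 3.97
scene pull_bar 0.77 [0.4834 0.0854 0.1466]
scene stay_knob 0.53 [0.4905 0.2511 0.0881]
top pull_bar 0.71 [0.4834 0.0842 0.1449]
top stay_knob 0.67 [ 0.5961 -0.1575 -0.0041]
52.6 0.16675847222452012
```

Run:
```python
from k import *
run(2.68,.08,.035,fmax=15); look()
```

```text
2.541 0.164 ft 7.8 fr -7.1 f [  1.5   1.4 -10.4] dr 4.47
2.621 0.166 ft 7.5 fr -5.1 f [ 0.7 -0.1 -9.1] dr 4.16
2.68 0.164 ft 7.8 fr -5.5 f [ 1.5 -0.5 -9.5] dr 3.93
scene pull_bar 0.69 [0.4697 0.0876 0.1053]
scene stay_knob 0.84 [0.4795 0.2474 0.0725]
top pull_bar 0.8 [0.4706 0.0854 0.1031]
53.9167 0.16829649785337505
```

Run:
```python
from k import *
run(2.74,.06,.03,fmax=15)
robot.set_gripper(.5,20); robot.pause(.2)
p=np.array(robot.read_tool_pos()); robot.move_l((p+[0,0,.12]).tolist(),speed=.2)
robot.move_l([.47,.2,.30],speed=.3)
look()
robot.read_camera('wrist')
for n in ['stay_knob','pull_bar','small_dish']:
  for d in robot.landmark_of('wrist',n)[:1]: print(n,round(d['p'],2),cam2world('wrist',d['position']).round(4))
print(robot.read_t(),robot.read_ft_force())
```

```text
2.74 0.164 ft 8.1 fr -5.7 f [ 2.1  0.2 -9.7] dr 3.98
scene pull_bar 0.63 [0.4672 0.0847 0.0782]
scene stay_knob 0.69 [0.4783 0.2497 0.0605]
top pull_bar 0.97 [0.466  0.0858 0.0791]
56.5167 0.4982159632042922
stay_knob 0.65 [0.4816 0.2499 0.0613]
pull_bar 0.63 [0.4669 0.0814 0.0787]
small_dish 0.88 [0.4807 0.2926 0.0017]
56.7167 [ 0.23267631 -0.65698974  0.70559744]
```

The lid is shut: the bar and knob are back at their starting positions.

```bash
python3 -c "
from workcell import robot
print(robot.job_done())"
```

```text
the job is handed in; nothing more can be done
None
```

I handed the job in at about 57 s of the 72 s: the objective stands in the blue collar and the lid was lowered shut under control. The first pinch on the knob slipped off, so I rode it back into its lock and re-gripped deeper; no slip of the stay's foot showed in the images, but they are only good to about 4 mm.

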